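Centre the fine focus, then rack the microscope stage up to its focus stop

ROBOT

A 7-joint arm with a two-finger parallel gripper is mounted at the origin on the work surface. World frame = base frame: x ahead of the robot, y to its left, z up, the work surface at z = 0. Lengths are in m, angles in rad, forces in N, time in s.
With the tool pointing down it reaches from about 0.425 to 1.025 m from the base axis. Payload 9.4 kg.
Tool frame: the origin (TCP) lies on the centre line of the jaws, within the pads' length; the fingertips stand 22 mm ahead of it and the grasp point (between the pads) lies 3 mm ahead of it; z points along the fingers, y is the line along which they close (so a half turn about z gives the same grasp; the last joint's range is limited). The gripper opens to 85 mm and grips with 20 to 120 N. Pads are 22 mm wide; open, the fingers measure 114 mm over their backs; the gripper's body (76 mm by 85 mm) begins 54 mm behind the grasp point. The pads swing forward as they close: fully open they stand 13 mm farther back than shut.
Start: joints at [-1.331, 0.599, -0.003, 1.599, 0.002, 0.943, -0.08], TCP at [0.226, 0.689, 0.253] pointing down, gripper open.
Joint ranges: [-2.57, 2.57], [-0.35, 1.97], [-1.29, 1.29], [0.11, 2.56], [-1.05, 4.19], [0.11, 1.86], [-2.63, 2.63]. Speed limits (rad/s): [2.22, 2.22, 3.01, 3.01, 3.14, 3.14, 3.14].

INTERFACE

Orientations are given as a unit quaternion [x, y, z, w].
In Python, from station import ctrl gives the robot as it stands.
- The arm moves only by the tool step_arm, never from a script. Its argument "plan" is a list of rows, each an object with "slide": the shift along the tool's x, y, z in mm, a list of three; "rotation": the turn, a rotation vector about the tool's x, y, z in degrees, a list of three; "grip": the finger opening in mm, from 0 to 85.4. A call has exactly 10 rows; each row is the pose to reach, as a shift and turn from the pose commanded when the call began, along the tool's axes at that moment; what a row does not reach only later rows make up. A row lasts 1/8 s, in which the tool goes at most 62.5 mm and 10.7 degrees, less where a joint would pass 70% of its speed; a pose out of reach is approached as far as the arm can. A call with a gripper value outside its range is refused whole. The fingers move at their own pace and stop on an object; the grip force is fixed at half the most. Time passes only in rows, so rows that repeat a pose let the fingers close, or fill a call up. It gives the time, the measured TCP pose, the force, the opening and the grip force at its end, in the units of the state.
- ctrl.observe(): the state, without advancing time (a new reading comes with each control period).
- ctrl.get_image(name): name is "scene" or "side" or "wrist"; returns a dict with "pixels" (480x640x3 uint8, red, green, blue), "camera_matrix" (3x3 intrinsics, pixels), "R" (3x3) and "t" (3): a world point X has camera coordinates R X + t. Camera axes: x right, y down, z forward; pixel columns grow to the right and rows downward; lengths in m; the calibration is good to about 2 mm. A picture is of the moment at which its call begins. There is no depth.
- ctrl.job_done(): hands the job in; it is judged then, once.
The state is a dict: "t": time; "q": joint angles; "dq": joint speeds; "effort": joint torques, N m; "position": TCP position; "tcp_rot": TCP orientation; "force": force on the tool from outside, world axes, zero at the start; "ft_torque": the same for the moment, N m; "opening": finger opening in m; "grip_force": force on a finger pad.
Only numpy, scipy, OpenCV 4.12 (cv2) and the standard library are available. Lean on these libraries where they do the work, as an engineer would, in place of code of your own. Each camera call takes 0.05 s, during which the arm holds its last target. There are 200 camera calls.

TASK

Get the microscope ready for focusing: turn the fine focus knob until its white line points straight up at the index line, without turning the coarse knob. Then, leaving the fine knob where it is, raise the stage with the coarse knob until you feel it come up against the focus stop; bring it to rest there gently, without forcing it, and let go. Do not disturb the things on the bench.

Things in the scene. Friction and masses are not known exactly. Their poses are not given: they have to be found in the camera images.
- microscope: fixed upright white microscope, 0.37 m tall. Origin under its base; x to its back (eyepieces at -x), y to its left. Knob axis: along y, at x = +50 mm, 62 mm above the bench. Beside it (mm): focus housing to y -45 (x 15 to 85, z to 106), base 37 high to y -50 (y -80 for x below -25), limb above to y -28, stage plate to y -55 (x below 0, top 131 high at the start).
- coarse_mid (a point): point on the knob axis, middle of the right-hand coarse focus knob: large black outer knob of the coaxial pair, plain cylinder 54 mm diameter, 20 mm wide (microscope y -70 to -90 mm), on a grey collar of 40 mm diameter. Fixed point; axes as the microscope's.
- fine_mid (a point): point on the knob axis, middle of the right-hand fine focus knob: smaller black knob with grey ribs beyond the coarse one, 36 mm diameter, 20 mm wide (microscope y -93 to -113 mm, 3 mm gap to the coarse knob), one white line along its rim and end face. Fixed point; axes as the microscope's. The same pair of knobs, on the same shafts, is on the left-hand side too.
- index (a point): outer end of the white index line on top of the grey collar behind the coarse knob, straight above the knob axis (20 mm radius)
- fine (a joint): angle of the fine knob: 0 when its white line points straight up at the index; grows when the top of the knob moves to the microscope's back (+x); starts between 0.8 and 2.3. Light friction, 0.02 N m
- coarse (a joint): angle of the coarse knob, 0 at the start; grows as its top moves to the microscope's back (+x), raising the stage 6 mm per rad; meets the stop at about 0.9 to 2.4. Friction 0.08 N m plus 0.02 to 0.04 for the stage's weight; stays where left. Not to be strained on the stop with over about 0.35 N m (13 N at the rim). Fingertip friction on both knobs' rims: about 0.7 to 1.1
- stage: stage carrier that the coarse knob raises, with the black stage plate (122 x 110 mm) and specimen slide on it; origin on the microscope's z axis, at bench height when the coarse knob is at 0
- stage_tab (a point): top face of the grey tab at the left rear of the stage, which meets the focus stop; it rises with the stage
- stop: focus stop: aluminium block with brass screw, clamped on the left of the limb at a height that differs each time; origin at the screw's lower tip. Rigid
- stop_tip (a point): lower tip of the brass stop screw (9 mm diameter), straight above stage_tab; 5.5 to 14 mm above it at the start
- petri: closed petri dish, 92 mm diameter, 16 mm high, loose; origin under its centre
- burner: capped glass spirit burner, 72 mm diameter, 82 mm high, loose; origin under its centre
- tube_rack: wire rack with five capped test tubes, 205 x 60 mm, 168 mm high, loose; origin under its centre, long side along its x

How it is judged:
On the way, in this order (a step that is already met when the one before it is completed fails the run):
1. the fine knob's line points at the index and the coarse knob has not been turned (value of joint fine between -0.2 and 0.2 rad and velocity of joint fine between -0.1 and 0.1 rad/s and velocity of joint coarse between -0.1 and 0.1 rad/s and value of joint coarse between -0.12 and 0.12 rad), for 0.3 s.
2. the stage has come up against the focus stop (at least 2 N on it), the fine knob still on its index (value of joint fine between -0.2 and 0.2 rad and contact force between stage and stop above 2 N), for 0.2 s.
At the end, for the whole second after the job is handed in: The fine knob's white line is within 0.2 rad of the index; the stage's tab is within 1.5 mm of the focus stop's tip; both knobs at rest and released (value of joint fine between -0.2 and 0.2 rad and velocity of joint fine between -0.1 and 0.1 rad/s and velocity of joint coarse between -0.1 and 0.1 rad/s and distance between stage_tab and stop_tip below 0.0015 m); the robot touches nothing.
It fails at once if the coarse knob is turned more than 0.12 rad while the fine knob is not within 0.2 rad of its index (before the fine knob is set, or by dragging it off again) ((value of joint fine above 0.2 rad or value of joint fine below -0.2 rad) and (value of joint coarse above 0.12 rad or value of joint coarse below -0.12 rad)).
It fails at once if the stage is forced against the focus stop with more than 50 N (contact force between stage and stop above 50 N).
It fails at once if the petri dish is shifted more than 20 mm or tipped (distance of petri from where it was at the start of the episode above 0.02 m or angle between petri's own z axis and vertical above 0.3 rad).
It fails at once if the burner is shifted more than 20 mm or tipped (distance of burner from where it was at the start of the episode above 0.02 m or angle between burner's own z axis and vertical above 0.3 rad).
It fails at once if the test tube rack is shifted more than 20 mm or tipped (distance of tube_rack from where it was at the start of the episode above 0.02 m or angle between tube_rack's own z axis and vertical above 0.3 rad).
It also fails if it takes over 72 s, if anything falls off the work surface, if the arm or the gripper's body presses on something with over 40 N, if the wrist force passes 120 N, or if a joint passes its speed limit or range.

## Working session

There is one attempt and no reset: what is moved stays moved. The work goes in short steps, Python scripts to look and compute and a tool call to move; the robot and the scene stay as the last step left them, time stands still between calls to the robot, and variables do not carry over. Pictures are saved under pics/ and viewed, at most 10 in all, crops included, and the job is handed in when it is done.

Besides the shell and the picture viewer there is one more tool, called after "Request:" as name([rows], argument=value, ...), one row to a line, values as JSON. step_arm: Moves the arm, as the interface text tells. Its arguments: {"type":"object","properties":{"plan":{"type":"array"}},"required":["plan"]}

```bash
ls; mkdir -p pics; python3 - <<'E'
from station import ctrl
import cv2,pickle,numpy as np
d={}
for n in("scene","side","wrist"):
    im=ctrl.get_image(n); d[n]=im
    cv2.imwrite(f"pics/{n}0.png",im["pixels"][:,:,::-1])
    print(n,np.round(-im["R"].T@im["t"],3),np.round(im["R"][2],2),im["camera_matrix"][0,0])
pickle.dump(d,open("d0.pkl","wb"))
s=ctrl.observe();print({k:np.round(v,3) for k,v in s.items()})
E
```

```text
pics
scene [ 1.19  -0.066  1.022] [-0.54 -0.09 -0.84] 559.8038372723294
side [1.243 0.346 0.746] [-0.64 -0.48 -0.6 ] 519.3251302683182
wrist [0.158 0.711 0.373] [ 0.27 -0.09 -0.96] 408.5087309728265
{'t': np.float64(0.15), 'q': array([-1.331,  0.6  , -0.003,  1.6  ,  0.002,  0.943, -0.08 ]), 'dq': array([-0.001, -0.002, -0.   , -0.002, -0.001,  0.002, -0.002]), 'effort': array([ 3.0000e-03, -7.7700e+01,  1.5670e+00, -2.5824e+01,  1.2000e-02,
        7.0000e-03,  0.0000e+00]), 'position': array([0.226, 0.689, 0.253]), 'tcp_rot': array([ 0.158,  0.987, -0.001, -0.   ]), 'force': array([ 0.253,  0.065, -0.847]), 'ft_torque': array([-0.008, -0.001,  0.024]), 'grip_force': np.float64(0.0), 'opening': np.float64(0.085)}
```

View pics/scene0.png

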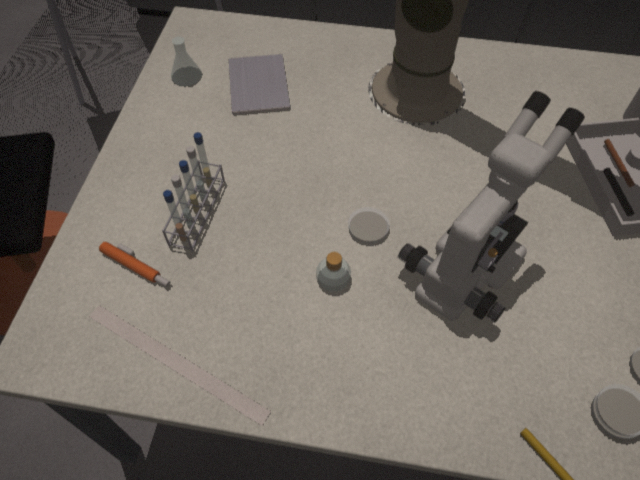

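View pics/side0.png

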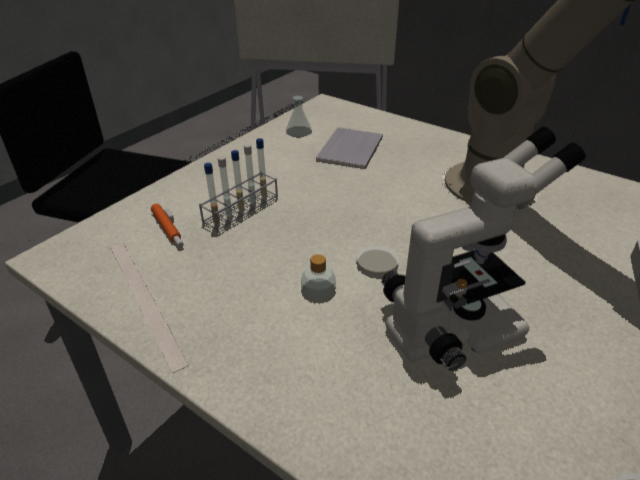

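The scene view shows the microscope's back towards the camera. Its left-hand knobs are free at about (485,305), and the right-hand ones at (412,258) sit near the burner (334,270) and petri dish (369,228). The side view shows the left knobs at (447,350) with clear bench around them. I'll enlarge both views to measure.

```bash
python3 - <<'E'
import cv2,pickle,numpy as np
d=pickle.load(open("d0.pkl","rb"))
def crop(n,x,y,w,h,s):
    p=d[n]["pixels"][y:y+h,x:x+w,::-1]
    return cv2.resize(p,None,fx=s,fy=s,interpolation=cv2.INTER_CUBIC)
a=crop("scene",390,190,133,150,3); b=crop("side",375,240,133,150,3)
a=crop("scene",390,190,133,150,3)
c=np.hstack([a,b]); c=np.clip(c.astype(float)*1.8,0,255).astype(np.uint8)
print(c.shape); cv2.imwrite("pics/crop1.png",c)
E
```

```text
(450, 798, 3)
```

View pics/crop1.png

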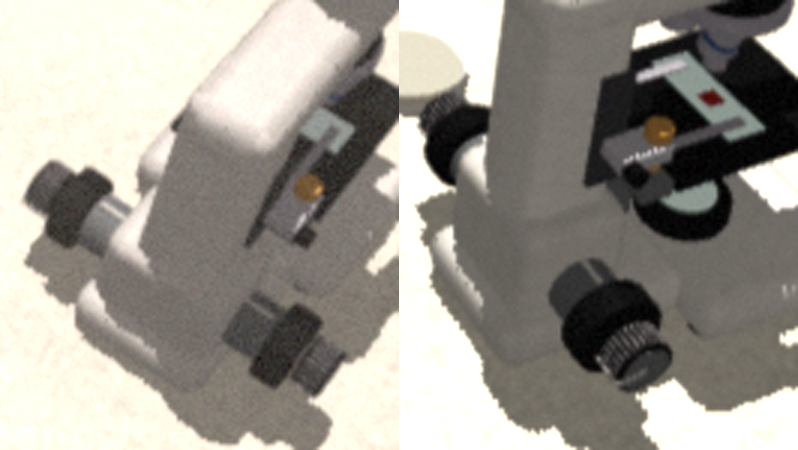

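Both crops show the knob pairs. In the scene crop the left coarse knob is at (285,343) and the left fine at (322,367). In the side crop they are at (610,312) and (636,350), and the stop screw sits near the stage at (658,130). Next I fit the microscope pose to these.

```bash
cat > h.py <<'E'
import numpy as np,pickle,cv2
from scipy.spatial.transform import Rotation as Ro
from scipy.optimize import least_squares
def proj(im,X):
    c=(im["R"]@np.atleast_2d(X).T).T+im["t"]; p=(im["camera_matrix"]@c.T).T
    return p[:,:2]/p[:,2:]
def tri(ims,pix):
    f=lambda X:np.concatenate([proj(i,X)[0]-p for i,p in zip(ims,pix)])
    s=least_squares(f,[.6,.2,.05]); return s.x,np.abs(s.fun).max()
def mic(p,L):  # microscope pose x,y,z,yaw
    return Ro.from_euler('z',p[3]).apply(np.atleast_2d(L))+np.array(p[:3])
E
python3 - <<'E'
from h import *
d=pickle.load(open("d0.pkl","rb"))
L=np.array([[.05,.08,.062],[.05,.103,.062],[.05,-.08,.062],[.05,-.103,.062]])
S=np.array([[285,343],[322,367],[80,207],[48,187]])/3+[390,190]
D=np.array([[610-399,312],[636-399,350],[457-399,143],[440-399,113]])/3+[375,240]
for i in range(4): print(tri([d["scene"],d["side"]],[S[i],D[i]]))
f=lambda p:np.concatenate([(proj(d["scene"],mic(p,L))-S).ravel(),(proj(d["side"],mic(p,L))-D).ravel()])
for y0 in(0,.5,-.5):
    s=least_squares(f,[.6,.2,0,y0]);print(s.x,s.cost,np.round(s.fun,1))
p=s.x; print(mic(p,L))
pos=np.array([.226,.689,.253])
# petri, burner rough via bench plane
for n,px in(("burner",(334,290)),("petri",(369,232)),("rack",(197,225))):
    im=d["scene"];r=im["R"].T@np.linalg.solve(im["camera_matrix"],[*px,1]);c=-im["R"].T@im["t"];print(n,c-r*c[2]/r[2])
# stop screw top and tab
sc=np.array([308,187])/3+[390,190];sd=np.array([660-399,130])/3+[375,240]
X,e=tri([d["scene"],d["side"]],[sc,sd]);print("screw",X,e,Ro.from_euler('z',-p[3]).apply(X-p[:3]))
E
```

```text
(array([0.65347617, 0.16906497, 0.07150223]), np.float64(0.8579924683086801))
(array([0.66677068, 0.19189183, 0.06953967]), np.float64(0.3074442416605052))
(array([0.57765414, 0.03188927, 0.06938275]), np.float64(0.9868919248059456))
(array([0.56538207, 0.01032935, 0.07272443]), np.float64(0.08280414684628568))
[ 0.57217966  0.12518876  0.00878857 -0.51028547] 6.585850452264579 [ 1.3  0.1 -0.3 -1.  -1.   0.2  0.1  0.7 -0.3  1.8 -0.7 -0.9  0.8 -1.7
  0.2  0.8]
[ 0.57217966  0.12518876  0.00878857 -0.51028547] 6.585850452264895 [ 1.3  0.1 -0.3 -1.  -1.   0.2  0.1  0.7 -0.3  1.8 -0.7 -0.9  0.8 -1.7
  0.2  0.8]
[ 0.57217966  0.12518876  0.00878857 -0.51028547] 6.585850452264914 [ 1.3  0.1 -0.3 -1.  -1.   0.2  0.1  0.7 -0.3  1.8 -0.7 -0.9  0.8 -1.7
  0.2  0.8]
[[0.65488403 0.17057585 0.07078857]
 [0.66611784 0.19064577 0.07078857]
 [0.57673581 0.03095903 0.07078857]
 [0.565502   0.01088911 0.07078857]]
burner [ 0.63534313 -0.12290608  0.        ]
petri [ 0.47799866 -0.06891315  0.        ]
rack [ 0.52506174 -0.44946861  0.        ]
screw [0.59610287 0.15894669 0.16137227] 0.14258004575515315 [0.00438725 0.04114207 0.15258369]
```

```bash
cat >> h.py <<'E'
from station import ctrl
# P: microscope x,y,z,yaw
P=np.array([.574,.122,0.,-.51])
def tool(g,lean=0,P=P,roll=0):
    """g: grasp point (3 mm ahead of TCP) in microscope m; lean deg to its back -> TCP pos, R"""
    B=Ro.from_euler('z',P[3])*Ro.from_matrix(np.array([[0,1,0],[1,0,0],[0,0,-1.]]))
    R=B*Ro.from_euler('x',lean,degrees=True)
    return mic(P,g)[0]-R.apply([0,0,.003]),R
def rel(pos,R,base=None):
    s=ctrl.observe()
    p0,R0=base or (np.array(s["position"]),Ro.from_quat(s["tcp_rot"]))
    return np.round(R0.inv().apply(pos-p0)*1000,1),np.round((R0.inv()*R).as_rotvec(degrees=True),1)
E
python3 - <<'E'
from h import *
d=pickle.load(open("d0.pkl","rb"))
L=np.array([[.05,.08,.062],[.05,.103,.062],[.05,-.08,.062],[.05,-.103,.062]])
S=np.array([[285,343],[322,367],[80,207],[48,187]])/3+[390,190]
D=np.array([[610-399,312],[636-399,350],[457-399,143],[440-399,113]])/3+[375,240]
f=lambda p:np.concatenate([(proj(d["scene"],mic([p[0],p[1],0,p[2]],L))-S).ravel(),(proj(d["side"],mic([p[0],p[1],0,p[2]],L))-D).ravel()])
s=least_squares(f,[.6,.2,0]);print(s.x,s.cost,np.round(s.fun,1))
P=[*s.x[:2],0,s.x[2]]
print(rel(*tool([.05,.20,.25],0,P)))
print(rel(*tool([.05,.125,.20],0,P)))
E
```

```text
[ 0.5660473   0.12444172 -0.50818243] 14.471189276933115 [-0.2 -0.7 -1.8 -1.9 -1.8 -0.1 -0.6  0.5  0.2  2.8 -0.2 -0.   1.6 -0.2
  1.1  2.4]
(array([-586.2, -243.2,   -0. ]), array([-0.00e+00,  1.00e-01,  1.01e+02]))
(array([-571.9, -316.8,   50. ]), array([-0.00e+00,  1.00e-01,  1.01e+02]))
```

Request:
step_arm([
  {"slide": [-59, -24, 0], "rotation": [0, 0, 10], "grip": 85},
  {"slide": [-117, -49, 0], "rotation": [0, 0, 20], "grip": 85},
  {"slide": [-176, -73, 0], "rotation": [0, 0, 30], "grip": 85},
  {"slide": [-234, -97, 0], "rotation": [0, 0, 40], "grip": 85},
  {"slide": [-293, -122, 0], "rotation": [0, 0, 50], "grip": 85},
  {"slide": [-352, -146, 0], "rotation": [0, 0, 61], "grip": 85},
  {"slide": [-410, -170, 0], "rotation": [0, 0, 71], "grip": 85},
  {"slide": [-469, -195, 0], "rotation": [0, 0, 81], "grip": 85},
  {"slide": [-528, -219, 0], "rotation": [0, 0, 91], "grip": 85},
  {"slide": [-586, -243, 0], "rotation": [0, 0, 101], "grip": 85},
])

```text
t: 1.4
position: [0.7011, 0.2803, 0.2531]
tcp_rot: [0.864, 0.504, -0.0, -0.0]
force: [1.8, 1.8, 0.5]
opening: 0.0852
grip_force: 0.0
```

```bash
python3 - <<'E'
from h import *
im=ctrl.get_image("wrist");pickle.dump(im,open("w1.pkl","wb"))
cv2.imwrite("pics/w1.png",np.clip(im["pixels"][:,:,::-1].astype(float)*1.6,0,255).astype(np.uint8))
s=ctrl.observe();print(s["q"],s["position"])
print(np.round(-im["R"].T@im["t"],3),im["R"][2])
print(proj(im,mic([.566,.1244,0,-.508],[[.05,.08,.062],[.05,.103,.062],[.05,.113,.062]])))
E
```

```text
[-0.72030434  0.68252322  0.48705926  1.53852396 -0.34913627  1.00596834
 -0.66951304] [0.70708822 0.27123691 0.25341984]
[0.736 0.342 0.374] [-0.13949579 -0.24336746 -0.95985062]
[[329.2950311  348.3654437 ]
 [329.30876868 324.47215525]
 [329.3149022  313.8043352 ]]
```

View pics/w1.png

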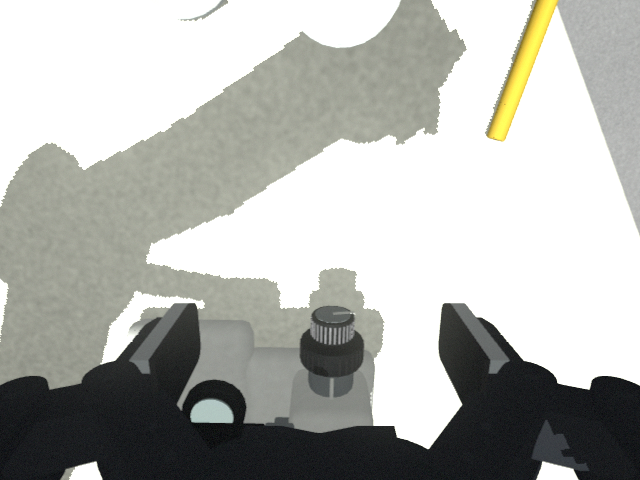

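The wrist view shows the left pair from above: coarse at about (332,348), fine at (332,326). Its white line on the end face points right, towards the microscope's back, at about (345,313). The index line on the collar is at (331,385). I'll zoom in to measure precisely.

```bash
python3 - <<'E'
from h import *
im=pickle.load(open("w1.pkl","rb"))
p=im["pixels"][290:400,270:400,::-1]
c=cv2.resize(p,None,fx=5,fy=5,interpolation=cv2.INTER_CUBIC);c=np.clip(c.astype(float)*1.7,0,255).astype(np.uint8)
P=[.566,.1244,0,-.508]
t=np.linspace(0,2*np.pi,25)[:-1]
for r,y,col in((.018,.113,(0,0,255)),(.027,.09,(0,255,0)),(.027,.07,(255,0,0))):
    for a in t:
        q=(proj(im,mic(P,[.05+r*np.sin(a),y,.062+r*np.cos(a)]))[0]-[270,290])*5+2
        cv2.circle(c,tuple(int(v) for v in q),2,col,-1)
cv2.imwrite("pics/w1c.png",c)
E
```

```text
(no output)
```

View pics/w1c.png

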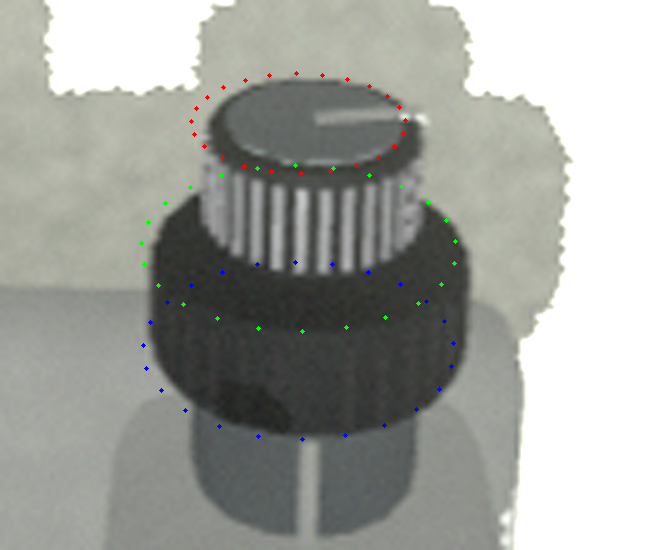

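```bash
sed -i 's/^P=.*/P=np.array([.5679,.1226,0.,-.515])/' h.py; cat >> h.py <<'E'
def back(y,lean,b,P=P,x=.05,z=.062):
    a=np.deg2rad(lean); return tool([x+b*np.sin(a),y,z+b*np.cos(a)],lean,P)
E
python3 - <<'E'
from h import *
print(rel(*back(.125,50,.12)), back(.125,50,.12)[0])
E
```

```text
(array([-71.1,  96.7, 113.2]), array([50.4, -0.3, -0.9])) [0.75498349 0.16035151 0.14106288]
```

Request:
step_arm([
  {"slide": [-12, 25, 20], "rotation": [8, 0, 0], "grip": 70},
  {"slide": [-24, 50, 40], "rotation": [16, 0, 0], "grip": 70},
  {"slide": [-36, 75, 60], "rotation": [25, 0, 0], "grip": 70},
  {"slide": [-48, 90, 80], "rotation": [33, 0, 0], "grip": 70},
  {"slide": [-60, 97, 100], "rotation": [42, 0, 0], "grip": 70},
  {"slide": [-71, 97, 113], "rotation": [50, 0, -1], "grip": 70},
  {"slide": [-71, 97, 113], "rotation": [50, 0, -1], "grip": 70},
  {"slide": [-71, 97, 113], "rotation": [50, 0, -1], "grip": 70},
  {"slide": [-71, 97, 113], "rotation": [50, 0, -1], "grip": 70},
  {"slide": [-71, 97, 113], "rotation": [50, 0, -1], "grip": 70},
])

```text
t: 2.7
position: [0.7502, 0.1739, 0.1426]
tcp_rot: [0.777, 0.468, -0.213, -0.363]
force: [-0.7, 0.2, 0.4]
opening: 0.0699
grip_force: 0.0
```

```bash
python3 - <<'E'
from h import *
im=ctrl.get_image("wrist");pickle.dump(im,open("w2.pkl","wb"))
s=ctrl.observe();print(np.round(s["q"],2),s["position"],rel(*back(.125,50,.12)),s["force"],s["ft_torque"])
q=proj(im,mic(P,[.05,.1,.062]))[0];print(q)
x0,y0=int(q[0])-65,int(q[1])-50
x0=max(x0,0);y0=max(y0,0)
p=im["pixels"][y0:y0+115,x0:x0+150,::-1]
print(x0,y0)
c=cv2.resize(p,None,fx=5,fy=5,interpolation=cv2.INTER_CUBIC);c=np.clip(c.astype(float)*1.7,0,255).astype(np.uint8)
for r,y,col in((.018,.113,(0,0,255)),(.027,.09,(0,255,0)),(.027,.07,(255,0,0))):
    for a in np.linspace(0,2*np.pi,25)[:-1]:
        q=(proj(im,mic(P,[.05+r*np.sin(a),y,.062+r*np.cos(a)]))[0]-[x0,y0])*5+2
        cv2.circle(c,tuple(int(v) for v in q),2+3*(a==0),col,-1)
cv2.imwrite("pics/w2c.png",c)
E
```

```text
[-0.2   1.12  0.21  1.03 -0.6   1.8  -0.42] [0.75014246 0.17356288 0.14215943] (array([-9.4,  7.6, -7.4]), array([0.1, 0.7, 1.2])) [ 0.4954357   0.17807051 -0.25662243] [-0.38760137 -0.7334571  -0.05610662]
[330.48424399 288.94600127]
265 238
```

View pics/w2c.png

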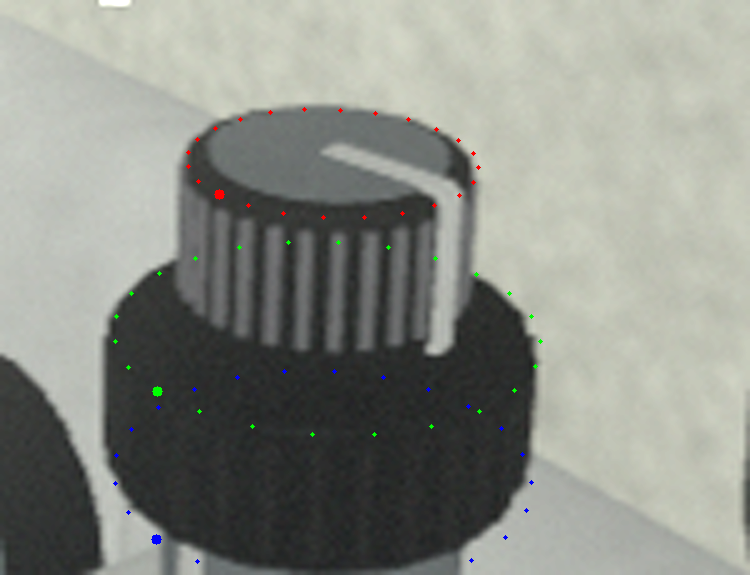

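The wrist close-up shows the predicted outlines lying on the knobs to within about 1 mm. The fine line meets the rim at crop (455,188), which is about 105° from up, towards the back.

```bash
python3 - <<'E'
from h import *
print(rel(*back(.107,45,.06)),rel(*back(.107,45,0)))
E
```

```text
(array([-26.5,   1.5,  53.1]), array([-4.9,  0.6,  1.3])) (array([-25.9,   6.6, 112.8]), array([-4.9,  0.6,  1.3]))
```

Request:
step_arm([
  {"slide": [-13, 0, 20], "rotation": [-3, 0.5, 1], "grip": 62},
  {"slide": [-26, 1, 40], "rotation": [-5, 0.5, 1], "grip": 62},
  {"slide": [-26, 1.5, 53], "rotation": [-5, 0.6, 1.3], "grip": 62},
  {"slide": [-26, 3, 70], "rotation": [-5, 0.6, 1.3], "grip": 62},
  {"slide": [-26, 4.5, 90], "rotation": [-5, 0.6, 1.3], "grip": 62},
  {"slide": [-26, 6.6, 113], "rotation": [-5, 0.6, 1.3], "grip": 62},
  {"slide": [-26, 6.6, 113], "rotation": [-5, 0.6, 1.3], "grip": 62},
  {"slide": [-26, 6.6, 113], "rotation": [-5, 0.6, 1.3], "grip": 62},
  {"slide": [-26, 6.6, 113], "rotation": [-5, 0.6, 1.3], "grip": 62},
  {"slide": [-26, 6.6, 113], "rotation": [-5, 0.6, 1.3], "grip": 62},
])

```text
t: 4.0
position: [0.6661, 0.1886, 0.0628]
tcp_rot: [0.799, 0.464, -0.193, -0.33]
force: [0.4, 0.2, -0.2]
opening: 0.0619
grip_force: 0.0
```

```bash
python3 - <<'E'
from h import *
s=ctrl.observe();print(np.round(s["q"],2),s["position"],rel(*back(.107,45,0)),s["force"],s["ft_torque"],s["opening"])
E
```

```text
[-0.27  1.06  0.21  1.37 -0.6   1.47 -0.32] [0.66606698 0.18856901 0.06281576] (array([ 1.2, -1.5, -0.3]), array([ 0.1,  0. , -0.2])) [ 0.35680795  0.1966158  -0.16037533] [-0.38396308 -0.64882155  0.06239053] 0.06189719505721473
```

Request:
step_arm([
  {"slide": [1, -1.5, 0], "rotation": [0, 0, 0], "grip": 55},
  {"slide": [1, -1.5, 0], "rotation": [0, 0, 0], "grip": 48},
  {"slide": [1, -1.5, 0], "rotation": [0, 0, 0], "grip": 42},
  {"slide": [1, -1.5, 0], "rotation": [0, 0, 0], "grip": 40},
  {"slide": [1, -1.5, 0], "rotation": [0, 0, 0], "grip": 38},
  {"slide": [1, -1.5, 0], "rotation": [0, 0, 0], "grip": 36},
  {"slide": [1, -1.5, 0], "rotation": [0, 0, 0], "grip": 35},
  {"slide": [1, -1.5, 0], "rotation": [0, 0, 0], "grip": 34.5},
  {"slide": [1, -1.5, 0], "rotation": [0, 0, 0], "grip": 34.5},
  {"slide": [1, -1.5, 0], "rotation": [0, 0, 0], "grip": 34.5},
])

```text
t: 5.25
position: [0.665, 0.1904, 0.0638]
tcp_rot: [0.799, 0.464, -0.194, -0.33]
force: [-1.2, 0.5, 4.2]
opening: 0.0352
grip_force: 28.5
```

```bash
python3 - <<'E'
from h import *
s=ctrl.observe();R=Ro.from_quat(s["tcp_rot"]);print(rel(*back(.107,45,0)),"tool force",R.inv().apply(s["force"]),s["ft_torque"],s["opening"],s["grip_force"])
E
```

```text
(array([ 0.2,  0.5, -1. ]), array([-0. ,  0. , -0.2])) tool force [-0.19887343 -3.81825735 -2.05670011] [-0.10819126  0.24049328  0.0733581 ] 0.035190265415789304 28.495734930038452
```

Request:
step_arm([
  {"slide": [0, -0.3, 0.0], "rotation": [-6.5, 0, 0], "grip": 34.5},
  {"slide": [0, -0.6, 0.1], "rotation": [-13, 0, 0], "grip": 34.5},
  {"slide": [0, -0.9, 0.2], "rotation": [-20, 0, 0], "grip": 34.5},
  {"slide": [0, -1.1, 0.3], "rotation": [-27, 0, 0], "grip": 34.5},
  {"slide": [0, -1.4, 0.5], "rotation": [-34, 0, 0], "grip": 34.5},
  {"slide": [0, -1.6, 0.6], "rotation": [-40, 0, 0], "grip": 34.5},
  {"slide": [0, -1.8, 0.8], "rotation": [-46, 0, 0], "grip": 34.5},
  {"slide": [0, -2.0, 1.0], "rotation": [-52, 0, 0], "grip": 34.5},
  {"slide": [0, -2.0, 1.0], "rotation": [-52, 0, 0], "grip": 34.5},
  {"slide": [0, -2.0, 1.0], "rotation": [-52, 0, 0], "grip": 34.5},
])

```text
t: 6.5
position: [0.6632, 0.1912, 0.0643]
tcp_rot: [0.863, 0.502, 0.03, 0.053]
force: [-1.7, -1.2, 4.5]
opening: 0.0349
grip_force: 30.0
```

```bash
python3 - <<'E'
from h import *
s=ctrl.observe();R=Ro.from_quat(s["tcp_rot"]);print(rel(*back(.107,-7,0)),np.round(s["q"],2),"tool force",R.inv().apply(s["force"]),s["ft_torque"],s["opening"],s["grip_force"])
E
```

```text
(array([ 0.3,  0.5, -0.6]), array([-0. ,  0.2, -0.1])) [-0.69  0.82  0.46  1.89 -0.53  0.47 -0.42] tool force [-1.86681693 -0.36766243 -4.56540147] [-0.15961934  0.44478182 -0.56480902] 0.03493839211305472 30.045086145401
```

Request:
step_arm([
  {"slide": [0, 0, 0], "rotation": [0, 0, 0], "grip": 58},
  {"slide": [0, 0, 0], "rotation": [0, 0, 0], "grip": 58},
  {"slide": [0, 0, 0], "rotation": [0, 0, 0], "grip": 58},
  {"slide": [0, 0.4, 0.0], "rotation": [8, 0, 0], "grip": 58},
  {"slide": [0, 0.8, 0.2], "rotation": [17, 0, 0], "grip": 58},
  {"slide": [0, 1.2, 0.4], "rotation": [26, 0, 0], "grip": 58},
  {"slide": [0, 1.6, 0.6], "rotation": [35, 0, 0], "grip": 58},
  {"slide": [0, 1.9, 0.8], "rotation": [44, 0, 0], "grip": 58},
  {"slide": [0, 2.0, 1.0], "rotation": [52, 0, 0], "grip": 58},
  {"slide": [0, 2.0, 1.0], "rotation": [52, 0, 0], "grip": 58},
])

```text
t: 7.75
position: [0.6653, 0.1878, 0.0607]
tcp_rot: [0.799, 0.463, -0.194, -0.33]
force: [0.2, -0.4, 0.4]
opening: 0.0578
grip_force: 0.0
```

```bash
cat >> h.py <<'E'
def shot(name,w=150,h=115,s=5,Q=[.05,.1,.062],cam="wrist"):
    im=ctrl.get_image(cam);q=proj(im,mic(P,Q))[0]
    x0,y0=max(int(q[0]-w*.45),0),max(int(q[1]-h*.45),0)
    p=im["pixels"][y0:y0+h,x0:x0+w,::-1]
    c=cv2.resize(p,None,fx=s,fy=s,interpolation=cv2.INTER_CUBIC);c=np.clip(c.astype(float)*1.7,0,255).astype(np.uint8)
    for r,y,col in((.018,.113,(0,0,255)),):
        for a in np.linspace(0,2*np.pi,25)[:-1]:
            q=(proj(im,mic(P,[.05+r*np.sin(a),y,.062+r*np.cos(a)]))[0]-[x0,y0])*s+2
            cv2.circle(c,tuple(int(v) for v in q),2+3*(a==0),col,-1)
    cv2.imwrite(f"pics/{name}.png",c); pickle.dump(im,open(name+".pkl","wb")); print(x0,y0)
E
python3 - <<'E'
from h import *
s=ctrl.observe();R=Ro.from_quat(s["tcp_rot"]);print(rel(*back(.107,45,0)),np.round(s["q"],2),s["position"],"tool force",R.inv().apply(s["force"]),s["ft_torque"],s["opening"],s["grip_force"])
shot("w3")
E
```

```text
(array([ 2.3, -2.8, -2. ]), array([-0.1,  0. , -0.4])) [-0.26  1.06  0.2   1.37 -0.6   1.47 -0.32] [0.66528664 0.18778243 0.0606916 ] tool force [-0.22986041 -0.0665876  -0.54971168] [-0.35714415 -0.71940955  0.02670745] 0.05783448706166592 0.0
243 297
```

View pics/w3.png

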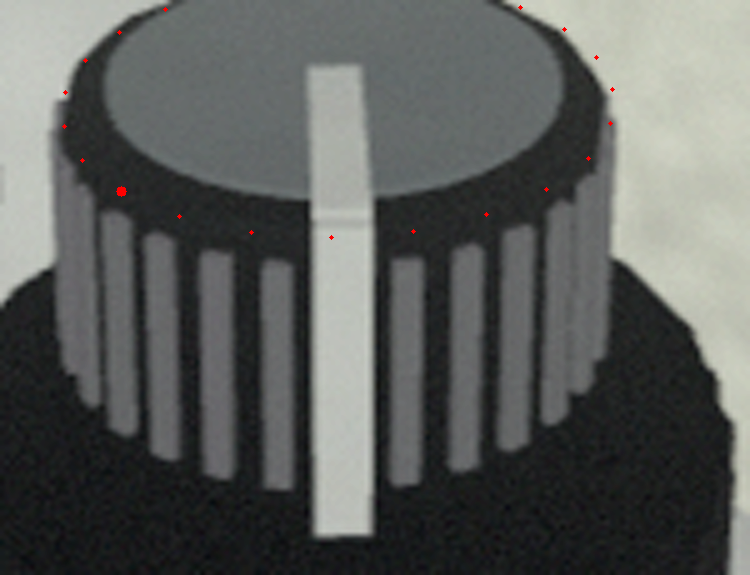

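The picture shows the white line at crop (342,222), about 46.5° from up. So about -47° remains.

Request:
step_arm([
  {"slide": [2, -2.6, -1.5], "rotation": [0, 0, 0], "grip": 50},
  {"slide": [2, -2.6, -1.5], "rotation": [0, 0, 0], "grip": 42},
  {"slide": [2, -2.6, -1.5], "rotation": [0, 0, 0], "grip": 37},
  {"slide": [2, -2.6, -1.5], "rotation": [0, 0, 0], "grip": 34.5},
  {"slide": [2, -2.6, -1.5], "rotation": [0, 0, 0], "grip": 34.5},
  {"slide": [2, -3.0, -1.5], "rotation": [-8, 0, 0], "grip": 34.5},
  {"slide": [2, -3.3, -1.4], "rotation": [-17, 0, 0], "grip": 34.5},
  {"slide": [2, -3.7, -1.3], "rotation": [-26, 0, 0], "grip": 34.5},
  {"slide": [2, -4.1, -1.1], "rotation": [-36, 0, 0], "grip": 34.5},
  {"slide": [2, -4.4, -0.7], "rotation": [-47, 0, 0], "grip": 34.5},
])

```text
t: 9.05
position: [0.6644, 0.1935, 0.0679]
tcp_rot: [0.864, 0.503, 0.01, 0.017]
force: [9.9, -2.3, -33.6]
opening: 0.0349
grip_force: 25.9
```

Request:
step_arm([
  {"slide": [0, 0, 0], "rotation": [0, 0, 0], "grip": 34.5},
  {"slide": [0, 0, 0], "rotation": [0, 0, 0], "grip": 34.5},
  {"slide": [0, 0, 0], "rotation": [0, 0, 0], "grip": 34.5},
  {"slide": [0, 0, 0], "rotation": [0, 0, 0], "grip": 37},
  {"slide": [0, 0, 0], "rotation": [0, 0, 0], "grip": 45},
  {"slide": [0, 0, 0], "rotation": [0, 0, 0], "grip": 58},
  {"slide": [0, 0, 0], "rotation": [0, 0, 0], "grip": 58},
  {"slide": [0, 0, -15], "rotation": [0, 0, 0], "grip": 62},
  {"slide": [0, 0, -40], "rotation": [0, 0, 0], "grip": 70},
  {"slide": [0, 0, -70], "rotation": [0, 0, 0], "grip": 70},
])

```text
t: 10.3
position: [0.6618, 0.1944, 0.1383]
tcp_rot: [0.864, 0.503, 0.006, 0.014]
force: [0.9, 0.4, 0.5]
opening: 0.07
grip_force: 0.0
```

```bash
python3 - <<'E'
from h import *
s=ctrl.observe();R=Ro.from_quat(s["tcp_rot"]);print(rel(*back(.107,0,0.07)),np.round(s["q"],2),s["position"],"tool force",R.inv().apply(s["force"]),s["ft_torque"],s["opening"],s["grip_force"])
shot("w4")
E
```

```text
(array([-1.7,  3.5,  3.4]), array([ 1.7,  0.2, -0.1])) [-0.68  0.73  0.49  1.81 -0.47  0.7  -0.46] [0.66181892 0.19436989 0.13832559] tool force [ 0.75308506  0.57539899 -0.50072112] [0.07510932 0.04472403 0.00738702] 0.07000941966203421 0.0
254 224
```

View pics/w4.png

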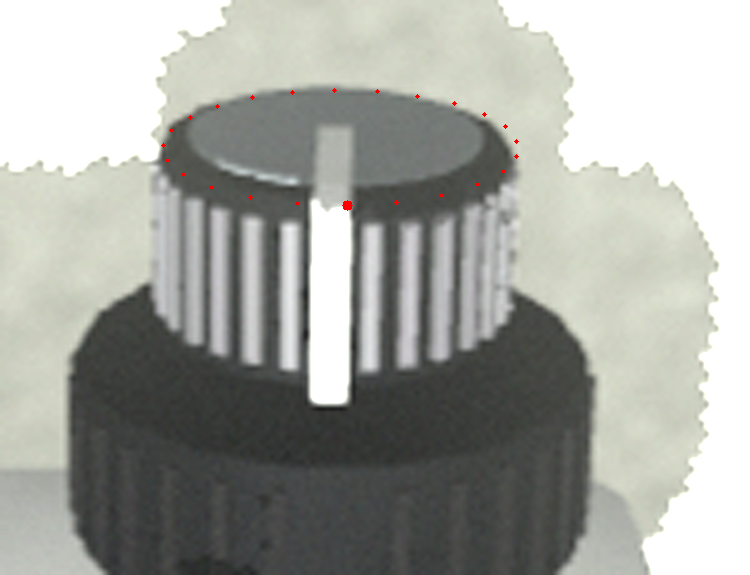

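The picture shows the white line at crop (331,200), about -4° from straight up and within tolerance. The coarse knob is untouched. Next is the coarse knob with a light, slip-limited grip.

```bash
cat >> h.py <<'E'
def spot(im):
    hsv=cv2.cvtColor(im["pixels"],cv2.COLOR_RGB2HSV);h,s,v=cv2.split(hsv)
    m=(((h<8)|(h>170))&(s>120)&(v>30)).astype(np.uint8);m[:240]=0;m[310:]=0;m[:,:430]=0;m[:,520:]=0
    w=m*s.astype(float);
    return (m.sum(),)+tuple(np.round([(w*g).sum()/max(w.sum(),1) for g in np.mgrid[:480,:640][::-1]],2))
def st(y,lean,b,x=.0495,t=""):
    s=ctrl.observe();R=Ro.from_quat(s["tcp_rot"]);k=mic(P,[x,y,.062])[0]
    M=np.array(s["ft_torque"]);F=np.array(s["force"])
    print(rel(*back(y,lean,b,x=x)),"q6",np.round(s["q"][5],2),"toolF",R.inv().apply(F).round(2),"toolM",R.inv().apply(M).round(3),"grip",round(s["grip_force"],1),round(s["opening"]*1000,2))
E
python3 - <<'E'
from h import *
d=pickle.load(open("d0.pkl","rb"));print(spot(d["side"]),spot(ctrl.get_image("side")))
print(proj(d["side"],mic(P,[[0,0,.132],[0,0,.142]])))
st(.092,5,.07);st(.092,5,0)
E
```

```text
(np.uint64(20), np.float64(478.7), np.float64(272.34)) (np.uint64(0), np.float64(0.0), np.float64(0.0))
[[446.41605643 278.60118637]
 [447.2386079  274.31653075]]
(array([-17.9,   7.8,   6.7]), array([ 7. , -0.1, -0.1])) q6 0.7 toolF [1.01 0.55 0.32] toolM [-0.011  0.06  -0.084] grip 0.0 70.5
(array([-18. ,  -0.7,  76.2]), array([ 7. , -0.1, -0.1])) q6 0.7 toolF [1.01 0.55 0.32] toolM [-0.011  0.06  -0.084] grip 0.0 70.5
```

Request:
step_arm([
  {"slide": [-9, 4, 3], "rotation": [4, 0, 0], "grip": 74},
  {"slide": [-18, 8, 7], "rotation": [7, 0, 0], "grip": 74},
  {"slide": [-18, 8, 7], "rotation": [7, 0, 0], "grip": 74},
  {"slide": [-18, 5.5, 25], "rotation": [7, 0, 0], "grip": 74},
  {"slide": [-18, 3, 45], "rotation": [7, 0, 0], "grip": 74},
  {"slide": [-18, 1, 62], "rotation": [7, 0, 0], "grip": 74},
  {"slide": [-18, -0.7, 76], "rotation": [7, 0, 0], "grip": 74},
  {"slide": [-18, -0.7, 76], "rotation": [7, 0, 0], "grip": 74},
  {"slide": [-18, -0.7, 76], "rotation": [7, 0, 0], "grip": 74},
  {"slide": [-18, -0.7, 76], "rotation": [7, 0, 0], "grip": 74},
])

```text
t: 11.65
position: [0.6549, 0.1779, 0.0618]
tcp_rot: [0.863, 0.502, -0.024, -0.039]
force: [0.5, -0.4, -0.1]
opening: 0.0739
grip_force: 0.0
```

```bash
python3 - <<'E'
from h import *
st(.092,5,0)
E
```

```text
(array([ 1. ,  1. , -3.3]), array([-0.2,  0.1, -0.1])) q6 0.69 toolF [-0.14  0.63 -0.01] toolM [-0.116 -0.003  0.005] grip 0.0 73.86
```

Request:
step_arm([
  {"slide": [1, 1, -3.3], "rotation": [0, 0, 0], "grip": 66},
  {"slide": [1, 1, -3.3], "rotation": [0, 0, 0], "grip": 60},
  {"slide": [1, 1, -3.3], "rotation": [0, 0, 0], "grip": 57},
  {"slide": [1, 1, -3.3], "rotation": [0, 0, 0], "grip": 55},
  {"slide": [1, 1, -3.3], "rotation": [0, 0, 0], "grip": 54},
  {"slide": [1, 1, -3.3], "rotation": [0, 0, 0], "grip": 53.7},
  {"slide": [1, 1, -3.3], "rotation": [0, 0, 0], "grip": 53.7},
  {"slide": [1, 1, -3.3], "rotation": [0, 0, 0], "grip": 53.7},
  {"slide": [1, 1, -3.3], "rotation": [0, 0, 0], "grip": 53.7},
  {"slide": [1, 1, -3.3], "rotation": [0, 0, 0], "grip": 53.7},
])

```text
t: 12.9
position: [0.656, 0.1781, 0.0643]
tcp_rot: [0.863, 0.502, -0.024, -0.039]
force: [-1.0, -0.1, 1.8]
opening: 0.0538
grip_force: 3.8
```

```bash
python3 - <<'E'
from h import *
st(.092,5,0)
E
```

```text
(array([ 0.3,  0.4, -0.7]), array([-0.3,  0.1, -0.1])) q6 0.7 toolF [-0.58 -0.96 -1.69] toolM [-0.047 -0.011 -0.03 ] grip 3.8 53.84
```

Request:
step_arm([
  {"slide": [0, 0, 0], "rotation": [0, 0, 0], "grip": 53.3},
  {"slide": [0, 0.2, 0], "rotation": [5, 0, 0], "grip": 53.3},
  {"slide": [0, 0.4, 0], "rotation": [10, 0, 0], "grip": 53.3},
  {"slide": [0, 0.6, 0.1], "rotation": [16, 0, 0], "grip": 53.3},
  {"slide": [0, 0.9, 0.2], "rotation": [22, 0, 0], "grip": 53.3},
  {"slide": [0, 1.1, 0.3], "rotation": [28, 0, 0], "grip": 53.3},
  {"slide": [0, 1.3, 0.4], "rotation": [34, 0, 0], "grip": 53.3},
  {"slide": [0, 1.5, 0.5], "rotation": [40, 0, 0], "grip": 53.3},
  {"slide": [0, 1.6, 0.6], "rotation": [45, 0, 0], "grip": 53.3},
  {"slide": [0, 1.6, 0.6], "rotation": [45, 0, 0], "grip": 53.3},
])

```text
t: 14.15
position: [0.6568, 0.1774, 0.0632]
tcp_rot: [0.782, 0.454, -0.216, -0.369]
force: [-3.4, 0.5, 3.2]
opening: 0.0535
grip_force: 11.1
```

```bash
python3 - <<'E'
from h import *
st(.092,50,0)
print(spot(ctrl.get_image("side")))
E
```

```text
(array([ 0.5,  0.3, -1.6]), array([-0.6, -0. , -0.2])) q6 1.55 toolF [-1.2  -4.46  0.45] toolM [ 0.142 -0.093  0.066] grip 11.1 53.47
(np.uint64(22), np.float64(479.18), np.float64(270.41))
```

Request:
step_arm([
  {"slide": [0, 0, 0], "rotation": [0, 0, 0], "grip": 56},
  {"slide": [0, 0, 0], "rotation": [0, 0, 0], "grip": 66},
  {"slide": [0, 0, 0], "rotation": [0, 0, 0], "grip": 66},
  {"slide": [0, -0.4, 0.1], "rotation": [-9, 0, 0], "grip": 66},
  {"slide": [0, -0.8, 0.2], "rotation": [-18, 0, 0], "grip": 66},
  {"slide": [0, -1.1, 0.3], "rotation": [-27, 0, 0], "grip": 66},
  {"slide": [0, -1.4, 0.5], "rotation": [-36, 0, 0], "grip": 66},
  {"slide": [0, -1.6, 0.7], "rotation": [-45, 0, 0], "grip": 66},
  {"slide": [0, -1.6, 0.7], "rotation": [-45, 0, 0], "grip": 66},
  {"slide": [0, -1.6, 0.7], "rotation": [-45, 0, 0], "grip": 66},
])

```text
t: 15.45
position: [0.6565, 0.1781, 0.0646]
tcp_rot: [0.863, 0.502, -0.024, -0.04]
force: [-0.0, -0.5, -0.2]
opening: 0.0664
grip_force: 0.0
```

```bash
python3 - <<'E'
from h import *
st(.092,5,0)
print(spot(ctrl.get_image("side")))
E
```

```text
(array([ 0.1, -0.1, -0.4]), array([-0.3,  0.1, -0.1])) q6 0.7 toolF [-0.41  0.21  0.16] toolM [-0.149 -0.035 -0.024] grip 0.0 66.42
(np.uint64(0), np.float64(0.0), np.float64(0.0))
```

Request:
step_arm([
  {"slide": [0, 0, 0], "rotation": [0, 0, 0], "grip": 60},
  {"slide": [0, 0, 0], "rotation": [0, 0, 0], "grip": 56},
  {"slide": [0, 0, 0], "rotation": [0, 0, 0], "grip": 54.2},
  {"slide": [0, 0, 0], "rotation": [0, 0, 0], "grip": 53.6},
  {"slide": [0, 0, 0], "rotation": [0, 0, 0], "grip": 53.6},
  {"slide": [0, 0, 0], "rotation": [0, 0, 0], "grip": 53.6},
  {"slide": [0, 0.1, 0], "rotation": [2, 0, 0], "grip": 53.6},
  {"slide": [0, 0.2, 0], "rotation": [4, 0, 0], "grip": 53.6},
  {"slide": [0, 0.3, 0], "rotation": [6, 0, 0], "grip": 53.6},
  {"slide": [0, 0.3, 0], "rotation": [8, 0, 0], "grip": 53.6},
])

```text
t: 16.75
position: [0.6561, 0.1778, 0.0642]
tcp_rot: [0.858, 0.5, -0.06, -0.099]
force: [-1.2, -0.9, -1.4]
opening: 0.054
grip_force: 5.5
```

```bash
python3 - <<'E'
from h import *
st(.092,13,0)
E
```

```text
(array([ 0.5,  0.4, -0.9]), array([-0.3,  0.1, -0.1])) q6 0.86 toolF [-1.34 -0.28  1.56] toolM [-0.339 -0.288 -0.011] grip 5.5 53.99
```

Request:
step_arm([
  {"slide": [0, 0.1, 0], "rotation": [2, 0, 0], "grip": 53.6},
  {"slide": [0, 0.2, 0], "rotation": [4, 0, 0], "grip": 53.6},
  {"slide": [0, 0.3, 0], "rotation": [6, 0, 0], "grip": 53.6},
  {"slide": [0, 0.3, 0], "rotation": [8, 0, 0], "grip": 53.6},
  {"slide": [0, 0.4, 0], "rotation": [10, 0, 0], "grip": 53.6},
  {"slide": [0, 0.5, 0.1], "rotation": [12, 0, 0], "grip": 53.6},
  {"slide": [0, 0.6, 0.1], "rotation": [14, 0, 0], "grip": 53.6},
  {"slide": [0, 0.6, 0.1], "rotation": [16, 0, 0], "grip": 53.6},
  {"slide": [0, 0.7, 0.1], "rotation": [18, 0, 0], "grip": 53.6},
  {"slide": [0, 0.8, 0.1], "rotation": [20, 0, 0], "grip": 53.6},
])

```text
t: 18.0
position: [0.6569, 0.1777, 0.064]
tcp_rot: [0.828, 0.482, -0.145, -0.247]
force: [-1.5, -1.1, 0.1]
opening: 0.0537
grip_force: 5.4
```

```bash
python3 - <<'E'
from h import *
st(.092,33,0)
print(spot(ctrl.get_image("side")))
E
```

```text
(array([ 0.2,  0.4, -0.9]), array([-0.3,  0.1, -0.1])) q6 1.25 toolF [-1.69 -0.73  0.32] toolM [-0.558 -0.217  0.045] grip 5.4 53.69
(np.uint64(19), np.float64(479.32), np.float64(269.35))
```

Request:
step_arm([
  {"slide": [0, 0.1, 0], "rotation": [2, 0, 0], "grip": 53.6},
  {"slide": [0, 0.2, 0], "rotation": [4, 0, 0], "grip": 53.6},
  {"slide": [0, 0.3, 0], "rotation": [6, 0, 0], "grip": 53.6},
  {"slide": [0, 0.3, 0], "rotation": [8, 0, 0], "grip": 53.6},
  {"slide": [0, 0.4, 0], "rotation": [10, 0, 0], "grip": 53.6},
  {"slide": [0, 0.5, 0.1], "rotation": [12, 0, 0], "grip": 53.6},
  {"slide": [0, 0.6, 0.1], "rotation": [14, 0, 0], "grip": 53.6},
  {"slide": [0, 0.6, 0.1], "rotation": [16, 0, 0], "grip": 53.6},
  {"slide": [0, 0.7, 0.1], "rotation": [18, 0, 0], "grip": 53.6},
  {"slide": [0, 0.7, 0.1], "rotation": [18, 0, 0], "grip": 53.6},
])

```text
t: 19.3
position: [0.6571, 0.1774, 0.0633]
tcp_rot: [0.779, 0.453, -0.219, -0.374]
force: [-3.8, 2.6, 1.5]
opening: 0.0538
grip_force: 5.4
```

```bash
python3 - <<'E'
from h import *
st(.092,51,0)
print([spot(ctrl.get_image("side")) for _ in range(3)])
E
```

```text
(array([ 0.3,  0.3, -1.3]), array([-0.4,  0. , -0.2])) q6 1.57 toolF [ 0.39 -4.08  2.64] toolM [-0.17   0.029  0.099] grip 5.4 53.8
[(np.uint64(21), np.float64(479.12), np.float64(269.41)), (np.uint64(20), np.float64(479.06), np.float64(269.46)), (np.uint64(20), np.float64(479.05), np.float64(269.46))]
```

```bash
python3 - <<'E'
from h import *
d=pickle.load(open("d0.pkl","rb"));n=ctrl.get_image("side");pickle.dump(n,open("s5.pkl","wb"))
f=lambda im:np.clip(cv2.resize(im["pixels"][255:325,435:485,::-1],None,fx=8,fy=8,interpolation=cv2.INTER_CUBIC).astype(float)*1.8,0,255)
cv2.imwrite("pics/s5.png",np.hstack([f(d["side"]),f(n)]).astype(np.uint8))
E
```

```text
(no output)
```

View pics/s5.png

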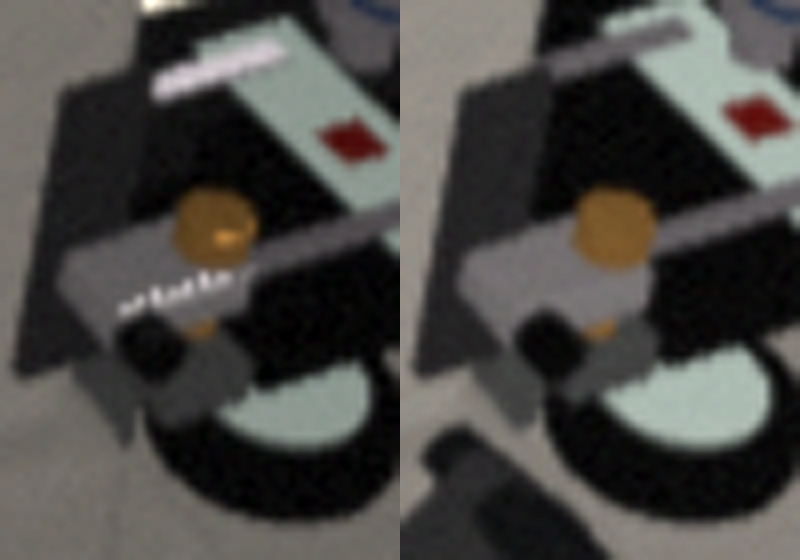

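The side crops (start and now) show the stage tab raised from (200,380) to about (605,358), meeting the brass tip at (600,330). The red spot stopped rising over the last 18°. I'll confirm with a second light push.

Request:
step_arm([
  {"slide": [0, 0, 0], "rotation": [0, 0, 0], "grip": 56},
  {"slide": [0, 0, 0], "rotation": [0, 0, 0], "grip": 64},
  {"slide": [0, 0, 0], "rotation": [0, 0, 0], "grip": 66},
  {"slide": [0, -0.4, 0.1], "rotation": [-9, 0, 0], "grip": 66},
  {"slide": [0, -0.8, 0.2], "rotation": [-18, 0, 0], "grip": 66},
  {"slide": [0, -1.1, 0.3], "rotation": [-27, 0, 0], "grip": 66},
  {"slide": [0, -1.1, 0.3], "rotation": [-30, 0, 0], "grip": 66},
  {"slide": [0, -1.1, 0.3], "rotation": [-30, 0, 0], "grip": 62},
  {"slide": [0, -1.1, 0.3], "rotation": [-30, 0, 0], "grip": 58},
  {"slide": [0, -1.1, 0.3], "rotation": [-30, 0, 0], "grip": 56},
])

```text
t: 20.75
position: [0.6569, 0.177, 0.0636]
tcp_rot: [0.85, 0.494, -0.094, -0.159]
force: [-0.2, 0.6, 0.1]
opening: 0.0558
grip_force: 0.0
```

```bash
python3 - <<'E'
from h import *
st(.092,21,0)
print([spot(ctrl.get_image("side")) for _ in range(2)])
E
```

```text
(array([ 0.8, -0.5, -1.1]), array([-0.3,  0.1, -0.2])) q6 1.02 toolF [ 0.46 -0.46  0.08] toolM [-0.368  0.003 -0.052] grip 0.0 55.78
[(np.uint64(21), np.float64(479.18), np.float64(269.46)), (np.uint64(20), np.float64(479.08), np.float64(269.47))]
```

Request:
step_arm([
  {"slide": [0, 0, 0], "rotation": [0, 0, 0], "grip": 54.2},
  {"slide": [0, 0, 0], "rotation": [0, 0, 0], "grip": 53.6},
  {"slide": [0, 0, 0], "rotation": [0, 0, 0], "grip": 53.6},
  {"slide": [0, 0.1, 0], "rotation": [2, 0, 0], "grip": 53.6},
  {"slide": [0, 0.2, 0], "rotation": [5, 0, 0], "grip": 53.6},
  {"slide": [0, 0.3, 0], "rotation": [8, 0, 0], "grip": 53.6},
  {"slide": [0, 0.4, 0], "rotation": [11, 0, 0], "grip": 53.6},
  {"slide": [0, 0.5, 0.1], "rotation": [14, 0, 0], "grip": 53.6},
  {"slide": [0, 0.6, 0.1], "rotation": [17, 0, 0], "grip": 53.6},
  {"slide": [0, 0.7, 0.1], "rotation": [20, 0, 0], "grip": 53.6},
])

```text
t: 22.1
position: [0.6572, 0.1778, 0.0639]
tcp_rot: [0.809, 0.47, -0.178, -0.305]
force: [-1.1, 1.8, 0.3]
opening: 0.0536
grip_force: 5.2
```

```bash
python3 - <<'E'
from h import *
st(.092,41,0)
print([spot(ctrl.get_image("side")) for _ in range(3)])
E
```

```text
(array([-0. ,  0.4, -0.9]), array([-0.3,  0. , -0.1])) q6 1.39 toolF [ 1.03 -1.62  1.  ] toolM [-0.672  0.075 -0.004] grip 5.2 53.56
[(np.uint64(18), np.float64(479.04), np.float64(269.33)), (np.uint64(21), np.float64(479.16), np.float64(269.44)), (np.uint64(20), np.float64(479.08), np.float64(269.48))]
```

The spot stayed put after another 20° of light push, so the stage is at the stop. Releasing and backing off.

Request:
step_arm([
  {"slide": [0, 0, 0], "rotation": [0, 0, 0], "grip": 55},
  {"slide": [0, 0, 0], "rotation": [0, 0, 0], "grip": 62},
  {"slide": [0, 0, 0], "rotation": [0, 0, 0], "grip": 72},
  {"slide": [0, 0, 0], "rotation": [0, 0, 0], "grip": 72},
  {"slide": [0, 0, -8], "rotation": [0, 0, 0], "grip": 72},
  {"slide": [0, 0, -25], "rotation": [0, 0, 0], "grip": 72},
  {"slide": [0, 0, -50], "rotation": [0, 0, 0], "grip": 72},
  {"slide": [0, 0, -80], "rotation": [0, 0, 0], "grip": 72},
  {"slide": [0, 0, -110], "rotation": [0, 0, 0], "grip": 72},
  {"slide": [0, 0, -110], "rotation": [0, 0, 0], "grip": 72},
])

```text
t: 23.5
position: [0.7226, 0.1399, 0.1489]
tcp_rot: [0.81, 0.47, -0.176, -0.303]
force: [0.2, -0.4, -0.8]
opening: 0.0721
grip_force: 0.0
```

```bash
python3 - <<'E'
from h import *
st(.092,41,.11)
print([spot(ctrl.get_image("side")) for _ in range(2)])
shot("w6")
E
```

```text
(array([ 0.7, -0.8,  2.8]), array([ 0. , -0.1, -0.2])) q6 1.61 toolF [-0.28  0.84  0.35] toolM [-0.658  0.012 -0.006] grip 0.0 72.09
[(np.uint64(20), np.float64(479.11), np.float64(269.48)), (np.uint64(20), np.float64(479.1), np.float64(269.49))]
252 174
```

View pics/w6.png

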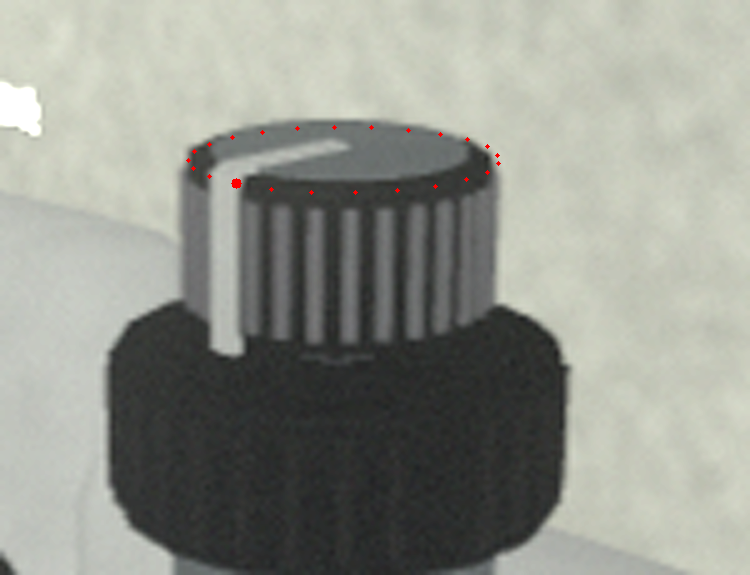

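The picture shows the fine line at crop (224,172), still about -4° from the index. The stage has held its height and the gripper is clear.

```bash
python3 -c "
from station import ctrl
print(ctrl.job_done())"
```

```text
the job is handed in; nothing more can be done
None
```

I handed the job in with the fine knob's line about 4° (0.07 rad) off its index, the stage raised gently with a light grip until it stopped at the focus stop, and the gripper clear; the hand-in gave no verdict. I took stop contact from the stage not rising further under a second light push, not from a contact reading.

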